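# Park the bottle-top dispensers

### The job

Park the three bottle-top dispensers for the night: with the fingertips, press the raised white piston of each one lightly straight down until it is fully home, first on the small bottle, then the medium one, then the large one. Do not lift, shove or tip the bottles, do not lean hard on them, and leave everything else on the bench as it stands.

Things in the scene. Friction and masses are not known exactly. Their poses are not given: they have to be found in the camera images.
- small_dispenser: the small dispenser, loose, upright: amber bottle 56 mm across, 100 mm tall, paper label; on its mouth a blue collar 36 mm across with a thin spout reaching 62 mm to its -x, above it a white piston sleeve 31 mm across with a dark rubber cap. Origin: centre of the bottle's underside, z up. The cap's top (not squeezed) is 200 mm above the origin with the piston fully raised, 182 mm with it fully home.
- small_top (a point): centre of the flat round top of the rubber cap (38 mm across, 14 mm deep) on the small dispenser's white piston; it moves with the piston. The cap springs: under a finger it gives 1 mm for every 2.5 N, up to 8 mm
- small_piston (a joint): how far the small dispenser's piston is pushed down, in m: 0 fully raised, 0.018 fully home on its stop. It moves straight down against about 3 N of friction (a little more when fast), has no spring and stays where it is left.
- medium_dispenser: the medium dispenser, loose, upright: amber bottle 72 mm across, 135 mm tall, paper label; on its mouth a blue collar 36 mm across with a thin spout reaching 62 mm to its -x, above it a white piston sleeve 31 mm across with a dark rubber cap. Origin: centre of the bottle's underside, z up. The cap's top (not squeezed) is 235 mm above the origin with the piston fully raised, 217 mm with it fully home.
- medium_top (a point): centre of the flat round top of the rubber cap (38 mm across, 14 mm deep) on the medium dispenser's white piston; it moves with the piston. The cap springs: under a finger it gives 1 mm for every 2.5 N, up to 8 mm
- medium_piston (a joint): how far the medium dispenser's piston is pushed down, in m: 0 fully raised, 0.018 fully home on its stop. It moves straight down against about 3 N of friction (a little more when fast), has no spring and stays where it is left.
- large_dispenser: the large dispenser, loose, upright: amber bottle 88 mm across, 170 mm tall, paper label; on its mouth a blue collar 36 mm across with a thin spout reaching 62 mm to its -x, above it a white piston sleeve 31 mm across with a dark rubber cap. Origin: centre of the bottle's underside, z up. The cap's top (not squeezed) is 270 mm above the origin with the piston fully raised, 252 mm with it fully home.
- large_top (a point): centre of the flat round top of the rubber cap (38 mm across, 14 mm deep) on the large dispenser's white piston; it moves with the piston. The cap springs: under a finger it gives 1 mm for every 2.5 N, up to 8 mm
- large_piston (a joint): how far the large dispenser's piston is pushed down, in m: 0 fully raised, 0.018 fully home on its stop. It moves straight down against about 3 N of friction (a little more when fast), has no spring and stays where it is left.
- funnel_bottle: bystander: amber bottle 86 mm across with a white funnel in its neck, 206 mm tall in all; origin at the centre of its underside
- tub: bystander: white lidded tub, 106 mm across, 91 mm tall; origin at the centre of its underside
- capped_bottle: bystander: amber bottle with a black screw cap, 68 mm across, 137 mm tall; origin at the centre of its underside
- vial: bystander: small amber vial, 26 mm across, 50 mm tall, standing among the dispensers; origin at the centre of its underside
- wide_vial: bystander: small clear vial, 32 mm across, 55 mm tall, standing among the dispensers; origin at the centre of its underside
- beaker: bystander: glass beaker, 68 mm across, 85 mm tall, off to one side; origin at the centre of its underside
- scoop: bystander: long-handled laboratory spoon about 190 mm long lying flat on the bench to one side; origin near its middle, on the underside
There are look-alikes about, which are no part of the job. Leave any yellow look-alike of the medium_dispenser alone.

How it is judged:
By the outcome, as a careful person would: the job done as asked, in the order asked, and still so for the second after the job is handed in, with the robot touching nothing.
It also fails if it takes over 59 s, if anything falls off the work surface, if the arm or the gripper's body presses on something with over 40 N, if the wrist force passes 120 N, or if a joint passes its speed limit or range.

### The arm

A 6-joint arm with a two-finger parallel gripper is mounted at the origin on the work surface. World frame = base frame: x ahead of the robot, y to its left, z up, the work surface at z = 0. Lengths are in mm, angles in rad, forces in N, time in s.
With the tool pointing down it reaches from about 350 to 775 mm from the base axis. Payload 7.3 kg.
Tool frame: the origin (TCP) lies between the finger pads; the fingertips stand 22 mm ahead of it and the grasp point (between the pads) lies 3 mm ahead of it; z points along the fingers, x is the direction in which the jaws open and shut, and the axes are right-handed (so a half turn about z gives the same grasp; the last joint's range is limited). The gripper opens to 92 mm and grips with 3 to 60 N. Pads are 19 mm wide; open, the fingers measure 130 mm over their backs; the gripper's body (75 mm by 190 mm) begins 47 mm behind the grasp point.
Start: joints at [1.176, 0.342, 1.524, -0, 1.275, -0.146], TCP at [129.26, 508.856, 248.741] pointing down, gripper open.
Joint ranges: [-2.53, 2.53], [-0.77, 2.02], [0.04, 2.7], [-1, 4.14], [0.28, 2.66], [-3.11, 3.11]. Speed limits (rad/s): [2.57, 2.57, 3.14, 3.14, 3.14, 3.14].

### API

Orientations are given as [roll, pitch, yaw] about the fixed x, y, z axes, in that order (R = Rz(yaw) Ry(pitch) Rx(roll)).
In Python, from plant import * gives the robot as it stands. The module is installed in compiled form; this text tells all that it offers.
- The arm moves only by the shell command python3 -m handwheel 'ROWS' [OPENING]. ROWS is a JSON object of lists of equal length, an entry for each row: "translation": the shift along the world's x, y, z in units of 15 cm (1.0 is 15 cm), a list of three; "twist": the turn about the world's z in units of 90 degrees (1.0 is 90 degrees). In form: {"translation": [[tx, ty, tz], ...], "twist": [twist, ...]}. A call has exactly 8 rows; each row shifts and turns the pose as measured when the row begins; what a row does not reach is not made up. A row lasts 1/8 s, in which the tool goes at most 62.5 mm and 10.7 degrees, less where a joint would pass 70% of its speed; a pose out of reach is approached as far as the arm can. A call with a number of a shift or a turn outside -1 to 1 is refused whole. A call with a gripper value outside its range is refused whole. OPENING is the closure in counts, from 0 (fully open) to 255 (shut), set as the call begins (- or left out, the last holds). The fingers move at their own pace and stop on an object; the grip force is fixed at half the most. Time passes only in rows, so rows that do not move let the fingers close, or fill a call up. It gives the time, the measured TCP pose, the force and the opening at its end, in the units of the state.
- get_obs(): the state, without advancing time (a new reading comes with each control period).
- capture(name): name is "side" or "top"; returns a dict with "img" (480x640x3 uint8, red, green, blue), "vertical_fov" (degrees; the focal length in pixels is half the picture's height over the tangent of half this angle, whatever the lens; pixels are square), "cx", "cy" (the principal point, pixels), "world_from_camera" (4x4, takes a point from camera to world coordinates). Camera axes: x right, y up, looking along -z (the intrinsics and any distortion apply to the point x, -y, -z); pixel columns grow to the right and rows downward; lengths in mm; the calibration is good to about 2 mm. A picture is of the moment at which its call begins. There is no depth.
- close_job(): hands the job in, once; it reports no verdict.
Trained networks look in the newest picture that a camera, given by its name, has taken for a name from the list of things; names that differ only in an ending like _2 or _b are one class to them, and where a whole thing is asked for, a point or a joint stands for the part that bears it (a point fixed in the world has none). Each returns a list of dicts, best first, with "score" (0 to 1); they miss things now and then, are a little off and sometimes report something else, mostly with a low value. They report only what shows in the picture. A call takes as long as a camera call. They do not tell look-alikes from the thing itself.
- search_frame(camera, label): "position" ([x, y, z] in mm, in the coordinates of the camera as it stood for that picture, good to about 4 mm: the middle of the surface that is visible of it).
- spot_point(camera, label): "position" ([x, y, z] in mm, in the coordinates of the camera as it stood for that picture, good to about 4 mm: a listed point, or the origin of a listed thing).
The state is a dict: "time": time; "joint_positions": joint angles; "dq": joint speeds; "tau": joint torques, N m; "tool_pos": TCP position; "tcp_rot": TCP orientation; "contact_force": force on the tool from outside, world axes, zero at the start; "moment": the same for the moment, N m; "grip_width": finger opening in mm.
Only numpy, scipy, OpenCV 4.12 (cv2) and the standard library are available. Lean on these libraries where they do the work, as an engineer would, in place of code of your own. Each camera call takes 0.05 s, during which the arm holds its last target.

## Working session

There is one attempt and no reset: what is moved stays moved. The work goes in short steps, Python scripts to look and compute and a shell command to move; the robot and the scene stay as the last step left them, time stands still between calls to the robot, and variables do not carry over. Pictures are saved under pics/ and viewed, and the job is handed in when it is done.

```bash
mkdir -p pics; cat > h.py <<'E'
from plant import *
import numpy as np, cv2
def world(c,p):
    M=np.array(c["world_from_camera"]); return (M@np.append(p,1))[:3]
def px(c,w):
    M=np.linalg.inv(np.array(c["world_from_camera"])); p=(M@np.append(w,1))[:3]
    f=240/np.tan(np.radians(c["vertical_fov"])/2)
    return c["cx"]+f*p[0]/-p[2], c["cy"]-f*p[1]/-p[2]
E
python3 - <<'E'
from h import *
o=get_obs(); print(o["time"],o["tool_pos"],o["tcp_rot"],o["contact_force"],o["grip_width"])
for n in("side","top"):
    c=capture(n); cv2.imwrite(f"pics/{n}0.png",c["img"][:,:,::-1])
    print(n,{k:v for k,v in c.items() if k!="img"})
    for l in("small_top","medium_top","large_top"):
        for d in spot_point(n,l)[:4]:
            w=world(c,d["position"]); print(l,round(d["score"],2),w.round(0),np.round(px(c,w)))
    for l in("small_dispenser","medium_dispenser","large_dispenser","funnel_bottle","capped_bottle"):
        for d in spot_point(n,l)[:4]:
            w=world(c,d["position"]); print(l,round(d["score"],2),w.round(0),np.round(px(c,w)))
print(get_obs()["time"])
E
```

```text
0.0 [129.12324605 508.48176217 248.04313138] [-3.14137652e+00  1.53348399e-03  1.32199085e+00] [-0.50611411  0.42407749 -0.32118738] 91.87431850613645
side {'vertical_fov': 42.14261243767033, 'cx': 304.3529112294731, 'cy': 240.46584449528487, 'world_from_camera': array([[-8.70584173e-01,  3.56200544e-01, -3.39417692e-01,
         8.11834121e+01],
       [-4.91696218e-01, -6.54854169e-01,  5.73934532e-01,
         8.25380700e+02],
       [-1.78332984e-02,  6.66548716e-01,  7.45248135e-01,
         1.24707438e+03],
       [ 0.00000000e+00,  0.00000000e+00,  0.00000000e+00,
         1.00000000e+00]])}
small_top 0.49 [507.  31. 194.] [322. 254.]
medium_top 0.74 [ 542. -241.  228.] [362. 166.]
medium_top 0.72 [ 614. -362.  229.] [357. 129.]
medium_top 0.41 [500.  27.   1.] [325. 305.]
large_top 0.68 [489. 215. 266.] [285. 296.]
small_dispenser 0.88 [501.  29.   1.] [324. 305.]
medium_dispenser 0.93 [ 546. -238.   -0.] [356. 229.]
medium_dispenser 0.8 [ 606. -363.    0.] [356. 194.]
medium_dispenser 0.53 [ 546. -239.  229.] [360. 165.]
large_dispenser 0.87 [489. 218.  -1.] [289. 368.]
funn
[... 489 characters left out ...]
988e-03,  9.77315855e-02,  9.95210271e-01,
         1.69877536e+03],
       [ 0.00000000e+00,  0.00000000e+00,  0.00000000e+00,
         1.00000000e+00]])}
small_top 0.61 [503.  28. 199.] [319. 262.]
medium_top 0.67 [ 613. -360.  235.] [478. 217.]
medium_top 0.65 [ 543. -245.  227.] [430. 245.]
large_top 0.63 [488. 216. 266.] [239. 267.]
small_dispenser 0.74 [503.  27.   1.] [321. 266.]
small_dispenser 0.42 [501.  27. 202.] [319. 263.]
medium_dispenser 0.97 [ 611. -358.   -3.] [457. 228.]
medium_dispenser 0.79 [ 545. -238.    3.] [415. 251.]
large_dispenser 0.68 [493. 218.  -4.] [253. 269.]
funnel_bottle 0.63 [ 736. -205.   -1.] [402. 184.]
capped_bottle 0.78 [739. -40.   0.] [344. 183.]
0.9
```

```bash
python3 - <<'E'
import cv2,numpy as np
s=cv2.imread("pics/side0.png")
cv2.imwrite("pics/crop0.png",cv2.resize(s[90:400,200:440],None,fx=2.5,fy=1.9*1.0) if 0 else cv2.resize(s[90:390,200:440],None,fx=2,fy=2))
E
```

```text
(no output)
```

View pics/crop0.png

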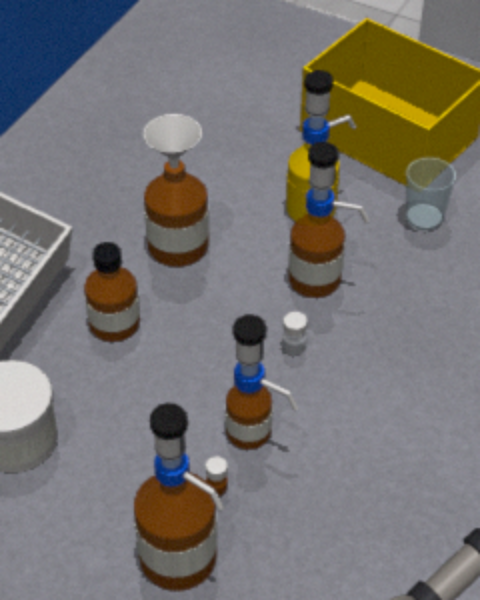

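View pics/top0.png

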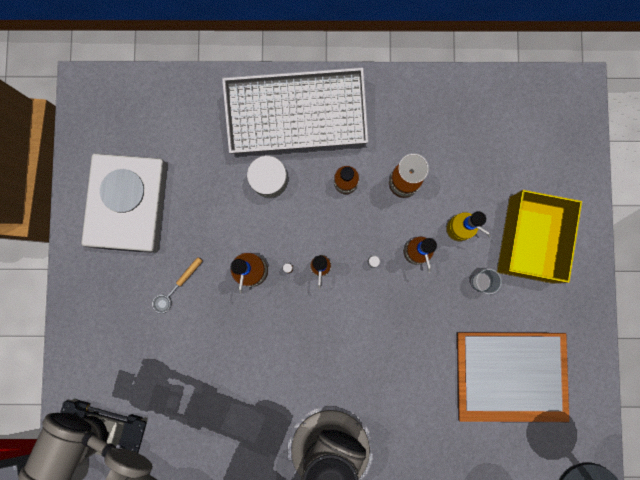

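View pics/side0.png

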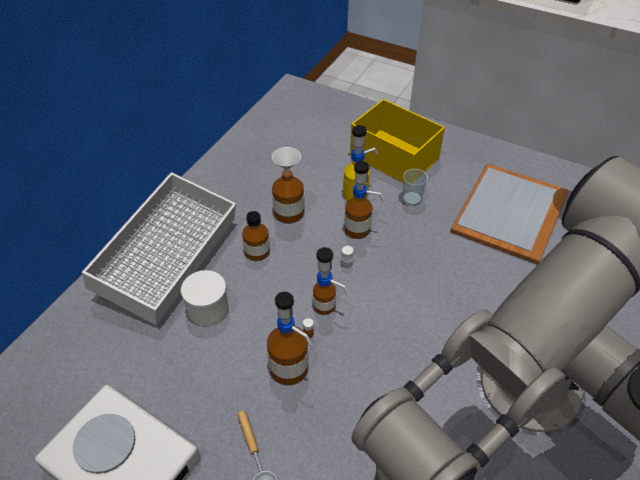

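Large cap is at side (285,296) and small at (322,254). There are two medium-class candidates. The amber bottle at side (360,166) / top (430,245) fits the description. The one at side (357,129) / top (478,217) has a yellow bottle, so it is the look-alike to leave alone. The enlarged crop confirms this, so the medium target is (544,-241). I'll raise and close the gripper, then travel to small.

```bash
python3 -m handwheel '{"translation":[[0,0,0.27],[0,0,0.27],[0.2,-0.26,0],[0.2,-0.26,0],[0.2,-0.26,0],[0.2,-0.26,0],[0.2,-0.26,0],[0.2,-0.26,0]],"twist":[0,0,0,0,0,0,0,0]}' 255
```

```text
time: 1.9
tool_pos: [311.8, 269.5, 332.2]
tcp_rot: [3.139, -0.002, 1.329]
contact_force: [0.4, -0.1, -0.7]
grip_width: 16.6
```

```bash
python3 - <<'E'
from h import *
# cap centroid refinement from dark pixels, at known raised height
for n in("side","top"):
    c=capture(n); img=cv2.imread(f"pics/{n}0.png"); g=img.max(2)
    M=np.array(c["world_from_camera"]); f=240/np.tan(np.radians(c["vertical_fov"])/2)
    for nm,w in(("s",(503,28,200)),("m",(544,-241,235)),("l",(490,217,270))):
        u,v=px(c,np.array(w,float)); m=np.zeros(g.shape,np.uint8)
        m[int(v)-16:int(v)+17,int(u)-16:int(u)+17]=1
        k,lab,st,ce=cv2.connectedComponentsWithStats(((g<45)&(m>0)).astype(np.uint8))
        i=1+np.argmax(st[1:,4]); 
        d=M[:3,:3]@np.array([(ce[i][0]-c["cx"])/f,-(ce[i][1]-c["cy"])/f,-1]); o=M[:3,3]
        z=w[2]-5; print(n,nm,(u,v),ce[i],st[i],(o+d*(z-o[2])/d[2]).round(1))
E
```

```text
side s (np.float64(323.9783757934217), np.float64(251.9694827841522)) [324.28494624 254.97311828] [317 248  16  15 186] [500.3  31.6 195. ]
side m (np.float64(361.3792465043793), np.float64(163.3546823413489)) [361.28378378 167.06081081] [355 161  14  13 148] [ 540.5 -233.9  230. ]
side l (np.float64(284.1990789683718), np.float64(295.39920949132454)) [283.94488189 300.56299213] [276 292  17  18 254] [486.1 224.9 265. ]
top s (np.float64(319.07062900619326), np.float64(262.02820146854907)) [319.5030303  262.51515152] [313 255  14  16 165] [502.  27. 195.]
top m (np.float64(429.4591246883789), np.float64(244.74627327340883)) [428.39428571 245.21142857] [421 238  16  16 175] [ 543.3 -239.2  230. ]
top l (np.float64(238.69937987552518), np.float64(265.7547563540428)) [238.39153439 266.11111111] [231 259  16  15 189] [489.4 218.5 265. ]
```

```bash
python3 -m handwheel '{"translation":[[0.18,-0.23,0],[0.18,-0.23,0],[0.18,-0.23,0],[0.18,-0.23,0],[0.18,-0.23,0],[0.18,-0.23,0],[0.18,-0.23,-0.1],[0,0,0]],"twist":[0,0,0,0,0,0,0,0]}'
```

```text
time: 3.0
tool_pos: [506.6, 23.9, 317.1]
tcp_rot: [3.138, -0.005, 1.327]
contact_force: [-0.2, 0.6, -0.5]
grip_width: 0.3
```

```bash
python3 -m handwheel '{"translation":[[-0.03,0.027,0],[0,0,-0.12],[0,0,-0.12],[0,0,-0.12],[0,0,-0.1],[0,0,-0.07],[0,0,0],[0,0,0]],"twist":[0,0,0,0,0,0,0,0]}'; python3 - <<'E'
from h import *
print(np.mean([get_obs()["tool_pos"] for _ in range(5)],0))
for n in("side","top"):
    c=capture(n);im=c["img"][:,:,::-1]
    cv2.imwrite(f"pics/{n}1.png",cv2.resize(im[190:320,250:410],None,fx=4,fy=4,interpolation=cv2.INTER_CUBIC))
    p=get_obs()["tool_pos"]; print(n,px(c,np.array(p)-[0,0,22]))
E
```

```text
time: 4.0
tool_pos: [497.7, 39.1, 240.3]
tcp_rot: [3.132, -0.009, 1.338]
contact_force: [-0.1, -0.3, 0.9]
grip_width: 0.7
[497.74361457  39.05209025 240.3317756 ]
side (np.float64(323.75559260718796), np.float64(250.70369186319337))
top (np.float64(314.5332275478567), np.float64(263.74199133275465))
```

View pics/side1.png

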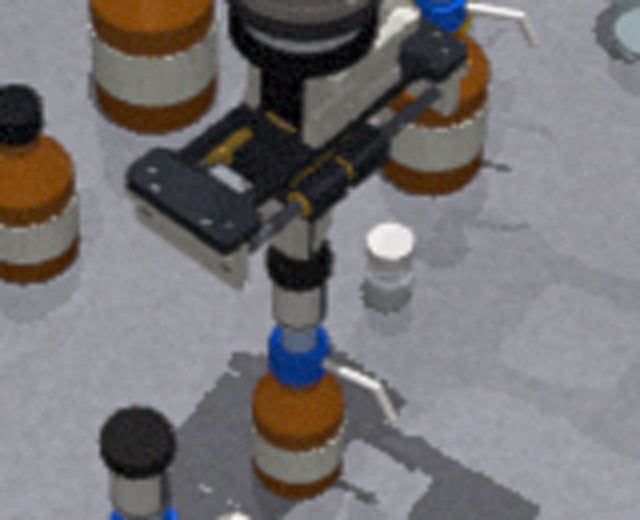

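View pics/top1.png

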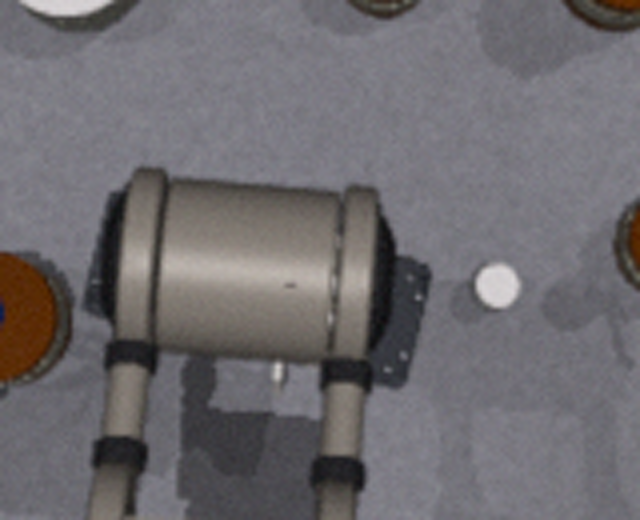

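Side crop: closed fingers at about (300,240), just over the small cap at about (300,262), with no contact yet. The TCP has drifted in y, so I'll correct it above the cap.

```bash
python3 -m handwheel '{"translation":[[0.02,-0.05,0],[0,-0.02,0],[0,0,0],[0,0,0],[0,0,0],[0,0,0],[0,0,0],[0,0,0]],"twist":[0,0,0,0,0,0,0,0]}'
```

```text
time: 5.1
tool_pos: [501.4, 27.1, 240.9]
tcp_rot: [3.131, -0.009, 1.336]
contact_force: [-0.2, 0.8, 0.5]
grip_width: 0.0
```

```bash
python3 -m handwheel '{"translation":[[0,0,-0.03],[0,0,-0.03],[0,0,-0.02],[0,0,-0.02],[0,0,-0.01],[0,0,-0.01],[0,0,-0.01],[0,0,0]],"twist":[0,0,0,0,0,0,0,0]}'
```

```text
time: 6.1
tool_pos: [501.5, 27.2, 220.3]
tcp_rot: [3.131, -0.009, 1.337]
contact_force: [-0.6, 1.4, 2.3]
grip_width: 0.5
```

```bash
python3 -m handwheel '{"translation":[[0,0,-0.014],[0,0,-0.014],[0,0,-0.014],[0,0,-0.014],[0,0,-0.014],[0,0,-0.014],[0,0,-0.01],[0,0,0]],"twist":[0,0,0,0,0,0,0,0]}'
```

```text
time: 7.1
tool_pos: [501.6, 27.2, 205.6]
tcp_rot: [3.13, -0.01, 1.337]
contact_force: [-0.3, -0.1, 2.9]
grip_width: 0.1
```

```bash
python3 -m handwheel '{"translation":[[0,0,-0.01],[0,0,-0.01],[0,0,-0.007],[0,0,0],[0,0,0],[0,0,0],[0,0,0],[0,0,0]],"twist":[0,0,0,0,0,0,0,0]}'
```

```text
time: 8.1
tool_pos: [502.3, 27.1, 202.7]
tcp_rot: [3.127, -0.01, 1.337]
contact_force: [-1.1, 1.0, 3.6]
grip_width: 0.6
```

```bash
python3 -m handwheel '{"translation":[[0,0,-0.007],[0,0,-0.006],[0,0,0],[0,0,0],[0,0,0],[0,0,0],[0,0,0],[0,0,0]],"twist":[0,0,0,0,0,0,0,0]}'
```

```text
time: 9.1
tool_pos: [503.3, 27.0, 202.5]
tcp_rot: [3.123, -0.01, 1.337]
contact_force: [-1.6, -0.3, 4.6]
grip_width: 0.4
```

```bash
python3 -m handwheel '{"translation":[[0,0,-0.006],[0,0,-0.006],[0,0,-0.006],[0,0,-0.006],[0,0,-0.006],[0,0,-0.006],[0,0,-0.006],[0,0,-0.006]],"twist":[0,0,0,0,0,0,0,0]}'
```

```text
time: 10.1
tool_pos: [506.4, 26.8, 200.7]
tcp_rot: [3.112, -0.012, 1.337]
contact_force: [-2.2, -0.6, 10.4]
grip_width: 0.1
```

The force has risen from about 3 N to 10 N, so the piston is on its stop. I'll lift straight off.

```bash
python3 -m handwheel '{"translation":[[0,0,0.03],[0,0,0.06],[0,0,0.1],[0,0,0.12],[0,0,0.12],[0,0,0.12],[0,0,0.12],[0,0,0]],"twist":[0,0,0,0,0,0,0,0]}'
```

```text
time: 11.1
tool_pos: [505.4, 26.9, 302.6]
tcp_rot: [3.117, -0.011, 1.337]
contact_force: [0.7, 0.4, 0.1]
grip_width: 0.4
```

```bash
python3 -m handwheel '{"translation":[[0.036,-0.25,0],[0.036,-0.25,0],[0.036,-0.25,0],[0.036,-0.25,0],[0.036,-0.25,0],[0.036,-0.25,0],[0.02,-0.15,0],[0,0,0]],"twist":[0,0,0,0,0,0,0,0]}'; python3 - <<'E'
from h import *
for n in("side",):
    c=capture(n);im=c["img"][:,:,::-1]
    cv2.imwrite(f"pics/{n}2.png",cv2.resize(im[100:400,200:440],None,fx=2.5,fy=2,interpolation=cv2.INTER_CUBIC))
    for l in("small_top","small_dispenser"):
        for d in spot_point(n,l)[:2]:print(l,d["score"],world(c,d["position"]))
print(get_obs()["tool_pos"])
E
```

```text
time: 12.1
tool_pos: [538.7, -226.6, 293.2]
tcp_rot: [3.13, -0.015, 1.339]
contact_force: [0.0, -0.3, 0.4]
grip_width: 0.1
small_top 0.77 [503.08478055  29.60127551 174.98324339]
small_dispenser 0.96 [503.17254543  29.51762321  -0.82692497]
[ 538.76840418 -224.50622469  294.01844299]
```

View pics/side2.png

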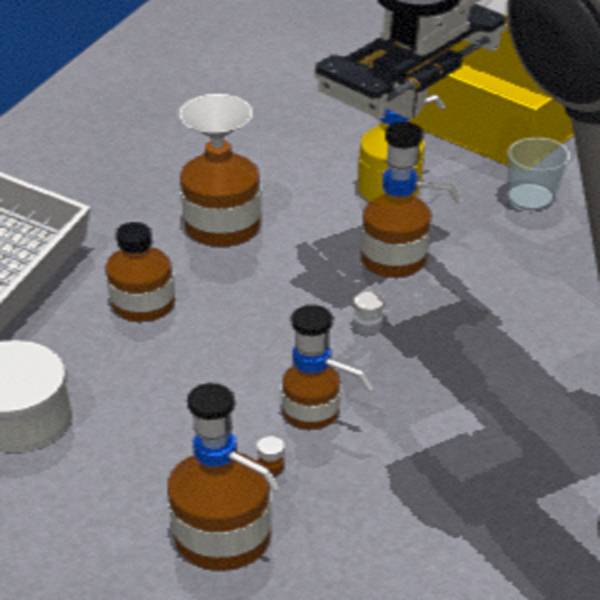

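The small piston is down and its bottle hasn't moved (crop (312,320)). The tool is beside the medium cap. I'll align, then descend.

```bash
python3 -m handwheel '{"translation":[[0.02,-0.06,0],[0.008,-0.035,0],[0,0,0],[0,0,-0.05],[0,0,-0.05],[0,0,-0.05],[0,0,-0.03],[0,0,0]],"twist":[0,0,0,0,0,0,0,0]}'
```

```text
time: 13.25
tool_pos: [543.3, -236.8, 265.2]
tcp_rot: [3.13, -0.016, 1.345]
contact_force: [0.9, 0.3, 0.3]
grip_width: 0.6
```

```bash
python3 -m handwheel '{"translation":[[0,-0.015,-0.01],[0,0,-0.02],[0,0,-0.02],[0,0,-0.02],[0,0,-0.02],[0,0,-0.02],[0,0,-0.02],[0,0,-0.015]],"twist":[0,0,0,0,0,0,0,0]}'
```

```text
time: 14.25
tool_pos: [543.7, -239.5, 243.9]
tcp_rot: [3.127, -0.015, 1.345]
contact_force: [-1.2, 1.1, 2.8]
grip_width: 0.5
```

```bash
python3 -m handwheel '{"translation":[[0,0,-0.01],[0,0,-0.01],[0,0,-0.01],[0,0,-0.01],[0,0,-0.008],[0,0,-0.008],[0,0,-0.008],[0,0,-0.008]],"twist":[0,0,0,0,0,0,0,0]}'
```

```text
time: 15.25
tool_pos: [544.6, -240.0, 235.8]
tcp_rot: [3.122, -0.013, 1.345]
contact_force: [-1.6, 1.2, 9.3]
grip_width: 0.7
```

Medium is home at 9 N, at the expected height. I'll lift and go to large.

```bash
python3 -m handwheel '{"translation":[[0,0,0.03],[0,0,0.06],[0,0,0.1],[0,0,0.12],[0,0,0.12],[0,0,0.12],[0,0,0.05],[0,0,0]],"twist":[0,0,0,0,0,0,0,0]}'; python3 -m handwheel '{"translation":[[-0.02,0.3,0],[-0.02,0.3,0],[-0.02,0.3,0],[-0.02,0.3,0],[-0.02,0.3,0],[-0.02,0.3,0],[-0.02,0.3,0],[-0.02,0.2,0]],"twist":[0,0,0,0,0,0,0,0]}'
```

```text
time: 16.25
tool_pos: [544.7, -240.0, 331.0]
tcp_rot: [3.121, -0.013, 1.345]
contact_force: [0.1, 0.5, -0.3]
grip_width: 0.1
time: 17.25
tool_pos: [516.6, 113.2, 323.8]
tcp_rot: [3.132, -0.013, 1.339]
contact_force: [-0.4, -0.2, 0.5]
grip_width: 0.4
```

```bash
python3 -m handwheel '{"translation":[[-0.05,0.15,0],[-0.05,0.15,0],[-0.04,0.15,0],[-0.03,0.1,0],[-0.01,0.05,0],[0,0,0],[0,0,0],[0,0,0]],"twist":[0,0,0,0,0,0,0,0]}'; python3 - <<'E'
from h import *
for n in("side",):
    c=capture(n);im=c["img"][:,:,::-1]
    cv2.imwrite(f"pics/{n}3.png",cv2.resize(im[100:400,200:440],None,fx=2.5,fy=2,interpolation=cv2.INTER_CUBIC))
    for l in("small_top","medium_top","medium_dispenser","large_dispenser","large_top"):
        for d in spot_point(n,l)[:3]:print(l,d["score"],world(c,d["position"]))
print(get_obs()["tool_pos"])
E
```

```text
time: 18.25
tool_pos: [487.3, 206.9, 319.8]
tcp_rot: [3.138, -0.009, 1.342]
contact_force: [-0.4, 0.0, -0.9]
grip_width: 0.0
medium_top 0.44 [ 612.30340559 -361.04916866  230.90892995]
medium_top 0.16 [741.5435941  -37.6405315    4.74401868]
medium_dispenser 0.88 [ 541.05134927 -243.73984711   -1.78145994]
medium_dispenser 0.27 [502.25580855  28.37296784   2.58911917]
large_dispenser 0.59 [ 4.85408895e+02  2.18569229e+02 -3.33856937e-01]
large_top 0.82 [488.35839773 215.90725038 265.52244693]
[487.16970822 207.29346199 319.9071251 ]
```

View pics/side3.png

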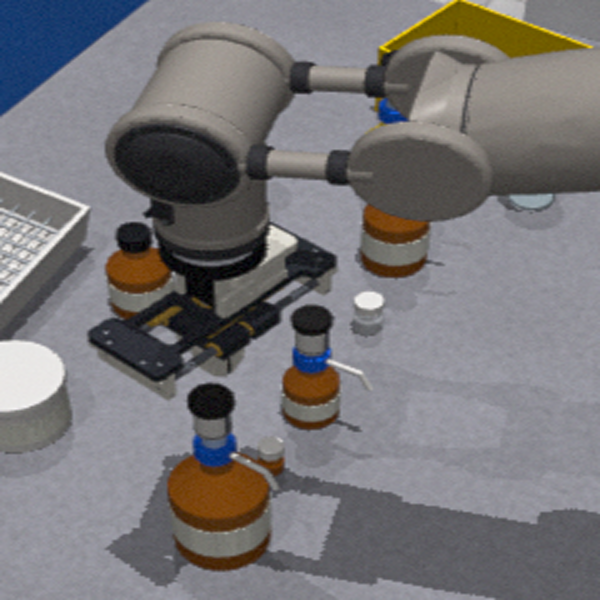

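The large cap is clear, at crop (212,402). The tool is above and slightly short in y.

```bash
python3 -m handwheel '{"translation":[[0.008,0.04,0],[0,0.025,0],[0,0,0],[0,0,-0.03],[0,0,-0.04],[0,0,-0.03],[0,0,-0.02],[0,0,0]],"twist":[0,0,0,0,0,0,0,0]}'
```

```text
time: 19.55
tool_pos: [488.2, 217.7, 300.1]
tcp_rot: [3.139, -0.009, 1.342]
contact_force: [-0.9, 0.2, 0.8]
grip_width: 0.3
```

Home is expected at a TCP z of about 272.8 under 3 N.

```bash
python3 -m handwheel '{"translation":[[0,0,-0.02],[0,0,-0.02],[0,0,-0.02],[0,0,-0.02],[0,0,-0.02],[0,0,-0.02],[0,0,-0.02],[0,0,-0.015]],"twist":[0,0,0,0,0,0,0,0]}'
```

```text
time: 20.55
tool_pos: [488.5, 217.8, 276.7]
tcp_rot: [3.137, -0.01, 1.342]
contact_force: [-0.9, -0.8, 2.3]
grip_width: 0.6
```

```bash
python3 -m handwheel '{"translation":[[0,0,-0.008],[0,0,-0.008],[0,0,-0.008],[0,0,-0.008],[0,0,-0.008],[0,0,-0.008],[0,0,-0.006],[0,0,-0.006]],"twist":[0,0,0,0,0,0,0,0]}'
```

```text
time: 21.55
tool_pos: [489.0, 218.0, 270.7]
tcp_rot: [3.133, -0.012, 1.343]
contact_force: [-2.3, -0.4, 8.6]
grip_width: 0.3
```

Large is home at 8.6 N. I'll lift and withdraw for a clear view.

```bash
python3 -m handwheel '{"translation":[[0,0,0.03],[0,0,0.06],[0,0,0.1],[0,0,0.12],[0,0,0.12],[0,0,0],[-0.15,0.15,0],[-0.2,0.2,0]],"twist":[0,0,0,0,0,0,0,0]}'; python3 -m handwheel '{"translation":[[-0.23,0.2,0],[-0.23,0.2,0],[-0.23,0.2,0],[-0.23,0.2,0],[-0.23,0.2,0],[-0.23,0.2,0],[-0.1,0.1,0],[0,0,0]],"twist":[0,0,0,0,0,0,0,0]}'; python3 - <<'E'
from h import *
for n in("side","top"):
    c=capture(n);im=c["img"][:,:,::-1]
    cv2.imwrite(f"pics/{n}4.png",im)
    if n=="side": cv2.imwrite(f"pics/{n}4c.png",cv2.resize(im[100:400,200:440],None,fx=2,fy=2,interpolation=cv2.INTER_CUBIC))
    for l in("small_top","medium_top","large_top","small_dispenser","medium_dispenser","large_dispenser"):
        for d in spot_point(n,l)[:3]:print(n,l,round(d["score"],2),world(c,d["position"]).round())
print(get_obs()["tool_pos"],get_obs()["time"])
E
```

```text
time: 22.55
tool_pos: [436.9, 269.8, 334.5]
tcp_rot: [3.136, -0.01, 1.338]
contact_force: [0.8, 0.8, 0.3]
grip_width: 0.4
time: 23.55
tool_pos: [203.9, 469.9, 326.2]
tcp_rot: [-3.141, -0.001, 1.34]
contact_force: [0.6, -1.0, 0.1]
grip_width: 0.2
side small_top 0.74 [493. 123.  -1.]
side small_top 0.73 [503.  30. 177.]
side small_top 0.65 [ 741. -208.   -3.]
side medium_top 0.68 [ 611. -359.  229.]
side medium_top 0.63 [ 546. -241.  214.]
side medium_top 0.22 [ 548. -239.    1.]
side small_dispenser 0.97 [504.  27.  -0.]
side medium_dispenser 0.9 [ 609. -363.   -3.]
side medium_dispenser 0.81 [ 546. -243.   -2.]
side large_dispenser 0.59 [486. 217.  -3.]
top small_top 0.61 [500.  27. 184.]
top medium_top 0.71 [ 542. -242.  213.]
top medium_top 0.69 [ 613. -362.  233.]
top large_top 0.69 [491. 217. 253.]
top small_dispenser 0.63 [504.  29.  -2.]
top large_dispenser 0.96 [490. 219.  -2.]
[205.16065882 469.33255695 327.25262517] 24.25
```

View pics/side4c.png

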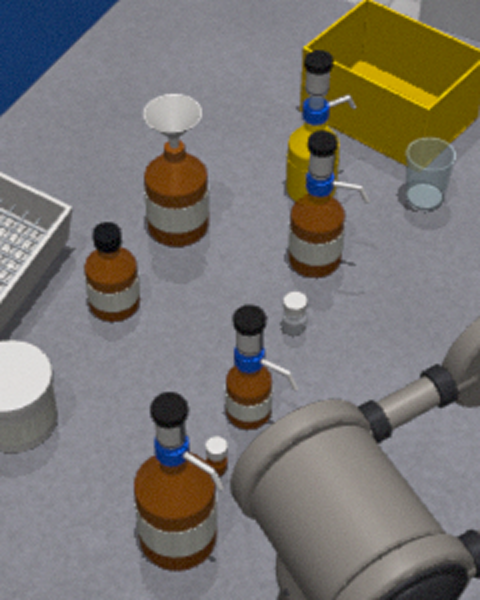

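View pics/top4.png

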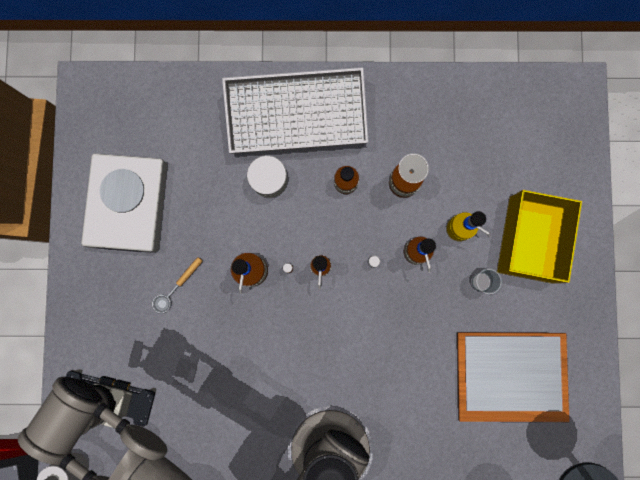

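All three caps sit lower: side crop (250,320), (322,143) and (170,410). Reported cap heights are about 180, 213 and 253 mm against 182, 217 and 252 mm for home. The bottles and everything else are where they were.

```bash
python3 -c "from plant import *; print(close_job())"
```

```text
the job is handed in; nothing more can be done
None
```

I pressed all three pistons straight down with closed fingertips, in the order small, medium, large. Then I lifted clear, withdrew the arm and handed the job in at about 24 s.

| Dispenser | Wrist force at the end of the press | Cap height seen afterwards | Fully home height |
|---|---|---|---|
| small | 10.4 N | 177–184 mm | 182 mm |
| medium | 9.3 N | 213–214 mm | 217 mm |
| large | 8.6 N | 253 mm | 252 mm |

- **Pistons home:** Each press moved at about 3 N, then the force rose sharply at the expected height, which is the piston on its stop. The cap heights agree with this to about 5 mm; the detectors are only good to about 4 mm.
- **Bench:** In the last pictures the bottles stand upright where they were. The yellow look-alike and everything else in view are unmoved, and the robot touches nothing.
- **Imperfections:** During the small press, the tool crept about 5 mm in x and tilted about 0.02 rad. It stayed on the cap and the bottle did not visibly move.
- **Checks that disagreed:** The side-camera detector once gave two false hits for the small cap at bench level. It also did not report the large cap in the last picture, so that height comes from the top camera alone.

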